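# Nip a register in the book press

### The arm

A 6-joint arm with a two-finger parallel gripper is mounted at the origin on the work surface; the furniture and walls round the work are solid. World frame = base frame: x ahead of the robot, y to its left, z up, the work surface at z = 0. Lengths are in m, angles in degrees, forces in N, time in s.
With the tool pointing down it reaches from about 0.4 to 0.825 m from the base axis. Payload 7 kg.
Tool frame: the origin (TCP) lies between the finger pads; the fingertips stand 22 mm ahead of it and the grasp point (between the pads) lies 3 mm ahead of it; z points along the fingers, y is the line along which they close (so a half turn about z gives the same grasp; the last joint's range is limited). The gripper opens to 88 mm and grips with 3 to 60 N. Pads are 19 mm wide; open, the fingers measure 130 mm over their backs; the gripper's body (78 mm by 193 mm) begins 47 mm behind the grasp point.
Start: joints at [-52.363, 20.546, 0.682, 0, -70.136, -16.507], TCP at [0.243, -0.63, 0.249] pointing down, gripper open.
Joint ranges: [-176.03, 176.03], [-82.01, 121.73], [-58.28, 71.71], [-173.87, 95.51], [-174.79, -0.11], [-173.66, 173.66]. Speed limits (degrees/s): [136.94, 136.94, 172.46, 180, 180, 180].

### API

Orientations are given as [roll, pitch, yaw] about the fixed x, y, z axes, in that order (R = Rz(yaw) Ry(pitch) Rx(roll)).
In Python, from plant import ctrl gives the robot as it stands.
- The arm moves only by the tool apply_moves, never from a script. Its argument "targets" is a list of rows, each an object with "travel": the shift along the tool's x, y, z in mm, a list of three; "roll": the turn about the tool's z in degrees; "jaw": the finger opening in mm, from 0 to 87.6. In form: [{"travel": [tx, ty, tz], "roll": roll, "jaw": jaw}, ...]. A call has 1 to 10 rows; each row shifts and turns the commanded pose from where the row before left it, along the tool's axes as they then stand; what a row does not reach is not made up. A row lasts 1/10 s, in which the tool goes at most 50 mm and 8.59 degrees, less where a joint would pass 70% of its speed; a pose out of reach is approached as far as the arm can. A call with a gripper value outside its range is refused whole. The fingers move at their own pace and stop on an object; the grip force is fixed at half the most. Time passes only in rows, so rows that do not move let the fingers close. It gives the time, the measured TCP pose, the force, the opening and the grip force at its end, in the units of the state.
- ctrl.get_obs(): the state, without advancing time (a new reading comes with each control period).
- ctrl.snapshot(name): name is "side" or "top"; returns the picture (420x560x3 uint8, red, green, blue); there is no depth.
- ctrl.calibration(name): a dict with "K" (3x3 intrinsics, pixels), "dist_coeffs" ([k1, k2, p1, p2, k3] as OpenCV has them; the pictures are not rectified), "extrinsics" (4x4, takes a point from camera to world coordinates). Camera axes: x right, y down, z forward; pixel columns grow to the right and rows downward; lengths in m; the calibration is good to about 2 mm. A picture is of the moment at which its call begins. calibration takes no time and is no camera call.
- ctrl.close_job(): hands the job in; it is judged then, once.
The state is a dict: "clock": time; "joint_pos": joint angles; "qvel": joint speeds; "tau": joint torques, N m; "tool_pos": TCP position; "orientation": TCP orientation; "force": force on the tool from outside, world axes, zero at the start; "moment": the same for the moment, N m; "opening": finger opening in m; "gripper_force": force on a finger pad.
Only numpy, scipy, OpenCV 4.12 (cv2) and the standard library are available. Lean on these libraries where they do the work, as an engineer would, in place of code of your own. Each camera call takes 0.05 s, during which the arm holds its last target. There are 200 camera calls.

### The job

Push the small cloth-bound register straight back along the bed of the book press until its spine lies flat against the two back stops. Then wind the handwheel clockwise, well over a full turn, until the spring plate comes down on the register, and about a quarter turn more, so that it is clamped firmly but not crushed; then let go. Do not shift or knock over the glue stick, the dropper bottle or the paste jar beside the press.

Things in the scene. Friction and masses are not known exactly. Their poses are not given: they have to be found in the camera images.
- press: Grey bench book press, fixed. Origin: on the table under the wheel's upright axis; +x to its back (away from the robot), z up; the press coordinates below, in mm, are in this frame. Two columns of 22 diameter at x 0, y -90 and 90, z up to 198; crosshead over them z 163 to 189; base x -140 to 85, y -110 to 110. Front and both sides of the bed are open.
- bed_home (a point): Centre of the steel bed's pressing place: press x 0, y 0, z 30 (bed top). The bed runs x -137 to 80, y -65 to 65. Two back stops have their front faces at press x 70, centred at y -36 and 36, 20 wide, z 30 to 76. Axes as the press.
- shelf_edge (a point): Middle of the front lower edge of the wooden overshelf over the rear half of the wheel: press x 45, y 0, z 363. The shelf runs x 45 to 140, y -175 to 175, 14 thick, small things on it, posts at x 75, y -155 and 155. An upright gripper cannot follow the knob under it; one leaning 28 to 45 degrees, its body towards the press's front, can.
- register: Small grey cloth-bound book, 140 (its x) by 100 (y), swollen by damp so that its thickness is anywhere from 34 to 44, 0.3 to 0.6 kg, loose, flat on the bed, 35 to 55 mm short of the back stops; spine on its +x side. Origin: centre of its underside, 70 from its front face; fully home it lies at point bed_home. The wheel's rim is above: push it with the tool leaning 15 to 40 degrees.
- press_plate: Square steel spring plate, 110 by 110 by 10, level, on the wheel's axis. Origin: centre of its underside, at press z 114 with the wheel at 0. It sinks 30 mm per turn of the wheel (4.775 mm per rad) until it meets the register (between 8.4 and 10.5 rad, as the register is thin or thick); then it stays, and its springs give 4 N per mm, that is 19 N per rad of the wheel, 19 mm at most.
- wheel (a joint): Angle of the steel disc handwheel (72 radius with rim, press z 193 to 203), rad: grows clockwise seen from above (lowers the plate); starts between 0 and 1.4, turns up to 15. Friction about 0.2 N m (3 to 4 N at the knob); stays where it is left; once the plate bears on the register about 0.09 N m more per rad (1.5 N at the knob).
- knob_grip (a point): Point to grip on the black upright crank knob, which spins freely on its pin: 60 mm from the wheel's axis, press z 240. From above it stands at the angle (3.842 - wheel) rad from the press's x axis, anticlockwise positive. Knob 53 tall (z 206 to 259), 22 to 28 in diameter. Above the disc beside it rises only the hub (44 diameter, z 210; its nut 18 diameter, z 215).
- glue_stick: Standing glue stick, 26 diameter, 97 tall, left of the press; leave alone. Origin at its underside.
- dropper_bottle: Standing brown dropper bottle, 34 diameter, 110 tall, right of the press; leave alone. Origin at its underside.
- jar_paste: White jar with black lid, 56 diameter, 55 tall, right of the press; leave alone. Origin at its underside.
Not all that is in view belongs to the job. There is more than one size of the register; the one meant has the size given above.

How it is judged (in metres and radians):
On the way, in this order (a step that is already met when the one before it is completed fails the run):
1. the register lies square against both back stops (x of register in the frame of press above -0.005 m and angle between the x axis of register and the x axis of press, either way round below 0.07 rad), for 0.2 s.
2. the wheel has been wound down until the plate bears on the register (contact force between press_plate and register above 3 N), for 0.1 s.
At the end, for the whole second after the job is handed in: The register lies on the bed with its spine within 6 mm of the back stops, within 25 mm of the middle and square to within 0.07 rad (4 degrees), at rest, clamped by the spring plate with 15 to 46 N (the wheel wound about 0.8 to 2.4 rad past the first touch), and the wheel stands still (x of register in the frame of press above -0.006 m and y of register in the frame of press between -0.025 and 0.025 m and angle between the x axis of register and the x axis of press, either way round below 0.07 rad and contact force between press_plate and register between 15 and 46 N and value of joint wheel above 7.9 rad and velocity of joint wheel between -0.05 and 0.05 rad/s and linear speed of register below 0.01 m/s).
It fails at once if the register is crushed: more than 75 N from the plate (contact force between press_plate and register above 75 N).
It fails at once if the glue stick, dropper bottle or paste jar is shifted by more than 25 mm or knocked over (distance of any of glue_stick, dropper_bottle, jar_paste from where it was at the start of the episode above 0.025 m or angle between any of glue_stick, dropper_bottle, jar_paste's own z axis and vertical above 0.4 rad).
It also fails if it takes over 72 s, if anything falls off the work surface, if the arm or the gripper's body presses on something with over 40 N, if the wrist force passes 120 N, or if a joint passes its speed limit or range.

## Working session

There is one attempt and no reset: what is moved stays moved. The work goes in short steps, Python scripts to look and compute and a tool call to move; the robot and the scene stay as the last step left them, time stands still between calls to the robot, and variables do not carry over. Pictures are saved under pics/ and viewed, at most 10 in all, crops included, and the job is handed in when it is done.

Besides the shell and the picture viewer there is one more tool, called after ">>>" by a JSON object that holds its "api" and its "payload", one argument or row to a line. apply_moves: Moves the arm, as the interface text tells. Its arguments: {"type":"object","properties":{"targets":{"type":"array","items":{"type":"object","properties":{"travel":{"type":"array","items":{"type":"number"}},"roll":{"type":"number"},"jaw":{"type":"number"}}}}},"required":["targets"]}

```bash
ls; mkdir -p pics
python3 - <<'E'
from plant import ctrl
import cv2
print(ctrl.get_obs())
for n in ("side","top"):
    im=ctrl.snapshot(n); cv2.imwrite(f"pics/{n}0.png",im[:,:,::-1])
    print(ctrl.calibration(n))
E
```

```text
pics
{'clock': 0.0, 'joint_pos': array([-5.23613991e+01,  2.05917748e+01,  6.30568945e-01, -2.12032490e-02,
       -7.01355526e+01, -1.65077750e+01]), 'qvel': array([-0.0647141 , -0.02095806,  0.04755715, -0.06735748, -0.04789743,
       -0.04954599]), 'tau': array([ 2.14296539e-03, -5.82722032e+01,  2.93049413e+01,  6.99694008e+00,
        6.69937843e-03, -1.22665606e-04]), 'tool_pos': array([ 0.24314817, -0.62916848,  0.24759108]), 'orientation': array([ 1.79901566e+02, -8.38581768e-03, -1.58876389e+02]), 'force': array([ 0.68473012, -0.51522525,  0.39330376]), 'moment': array([-0.01288868, -0.00470763,  0.02220292]), 'gripper_force': 0.0, 'opening': 0.08789175398676531}
{'K': array([[474.71946752,   0.        , 281.10570723],
       [  0.        , 474.71946752, 208.89548864],
       [  0.        ,   0.        ,   1.        ]]), 'dist_coeffs': array([-0.0246276,  0.       ,  0.       ,  0.       ,  0.       ]), 'extrinsics': array([[ 0.85644857, -0.16028793,  0.49071746, -0.1637399 ],
       [-0.51594441, -0.29751993,  0.80329525, -1.17248721],
       [ 0.0172397 , -0.941164  , -0.33751018,  0.68757031],
       [ 0.        ,  0.        ,  0.        ,  1.        ]])}
{'K': array([[396.72666324,   0.        , 273.13271836],
       [  0.        , 396.72666324, 201.22662804],
       [  0.        ,   0.        ,   1.        ]]), 'dist_coeffs': array([-0.07959011,  0.        ,  0.        ,  0.        ,  0.        ]), 'extrinsics': array([[-1.26785277e-01, -9.60522279e-01,  2.47633692e-01,
         1.59962091e-01],
       [-9.91929677e-01,  1.22517876e-01, -3.26325908e-02,
        -4.15675228e-02],
       [ 1.00477647e-03, -2.49772540e-01, -9.68304017e-01,
         1.39443275e+00],
       [ 0.00000000e+00,  0.00000000e+00,  0.00000000e+00,
         1.00000000e+00]])}
```

View pics/side0.png

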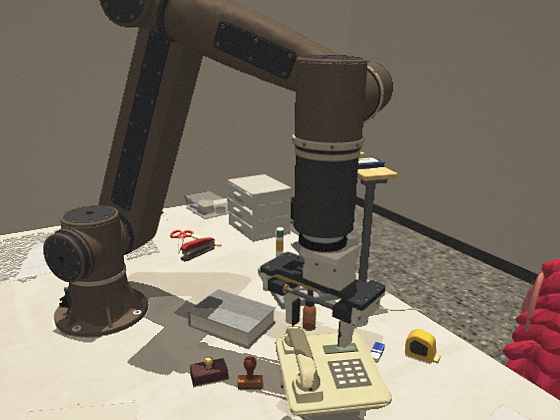

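View pics/top0.png

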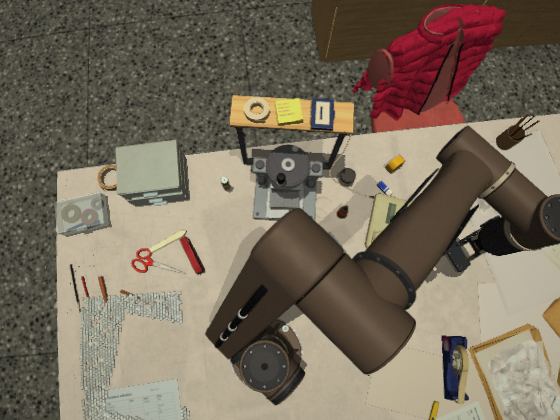

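The top view shows the press at about (286,180), with the shelf behind it at (290,113). The glue stick is at (226,183), the paste jar at (346,177) and the dropper bottle at (342,211). The arm blocks the press in the side view, so I'll crop the top view.

```bash
cat > h.py <<'E'
import numpy as np, cv2
from plant import ctrl
C={n:ctrl.calibration(n) for n in("side","top")}
def ray(n,p):
    c=C[n];u=cv2.undistortPoints(np.array([[p]],float),c["K"],c["dist_coeffs"])[0,0]
    E=c["extrinsics"];return E[:3,3],E[:3,:3]@np.array([u[0],u[1],1])
def cast(n,p,z):
    o,d=ray(n,p);return o+d*(z-o[2])/d[2]
def proj(n,P):
    c=C[n];T=np.linalg.inv(c["extrinsics"])
    return cv2.projectPoints(np.array(P,float).reshape(-1,3),cv2.Rodrigues(T[:3,:3])[0],T[:3,3],c["K"],c["dist_coeffs"])[0][:,0]
def crop(n,x0,x1,y0,y1,f,name):
    im=ctrl.snapshot(n)[:,:,::-1]
    cv2.imwrite(name,cv2.resize(im[y0:y1,x0:x1],None,fx=f,fy=f,interpolation=cv2.INTER_CUBIC))
E
python3 -c "
from h import *
crop('top',215,365,95,225,5.3-.7,'pics/c1.png')"
```

```text
(no output)
```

View pics/c1.png

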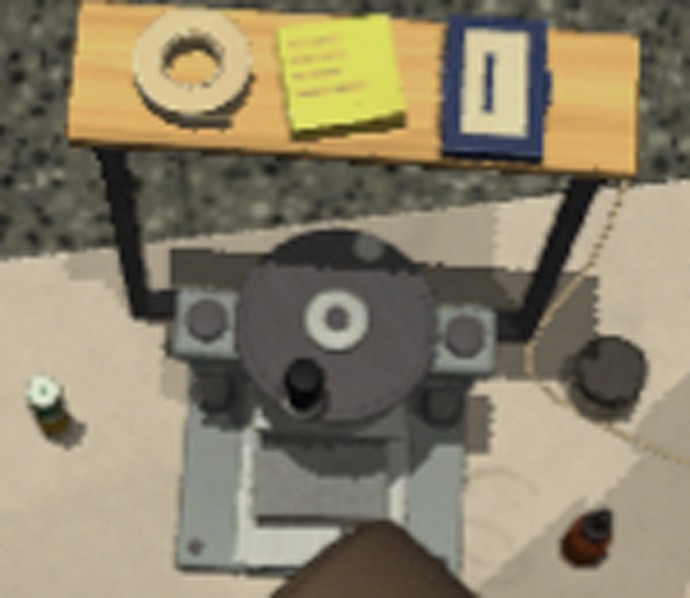

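The crop (4.6x, offset 215,95) shows the wheel nut at (338,319), the knob top at (303,380), the shelf's lower front corners at (70,138) and (636,174), and the register's front edge around (255..388,515). The glue stick is at (45,390), the jar at (608,372) and the dropper at (588,540). The only book lying on the bed is the one with its front edge at full-image (285,206). The blue and white book at (322,113) is on the shelf, so it isn't the one meant.

Run:
```python
from h import *
np.set_printoptions(precision=4,suppress=True)
f=lambda x,y:(215+x/4.6-.4,95+y/4.6-.4)
c=lambda x,y,z:cast('top',f(x,y),z)
L,R=c(70,140,.363),c(636,175,.363); print('shelf',L,R,np.linalg.norm(L-R))
d=L-R; print('yaw shelf',np.degrees(np.arctan2(-d[0],d[1])))
N=c(338,319,.215);K=c(304,372,.259);print('nut',N,'knob',K,np.linalg.norm((N-K)[:2]))
a,b=c(207,318,.195),c(465,334,.195)
print('col',a,b,(a+b)/2,np.linalg.norm(a-b)); d=a-b; print('yaw',np.degrees(np.arctan2(-d[0],d[1])))
fl,fr=c(178,568,.0),c(462,575,.0);print('base front',fl,fr)
for z in(.064,.074):
  print('reg',c(255,514,z),c(387,519,z))
print('reg bottom',c(258,524,.03),c(387,528,.03))
```

```text
shelf [0.6607 0.0172 0.363 ] [ 0.5939 -0.3254  0.363 ] 0.3490411933596422
yaw shelf -11.030233191161056
nut [ 0.5759 -0.1434  0.215 ] knob [ 0.5268 -0.1125  0.259 ] 0.057987930534272085
col [ 0.5952 -0.0547  0.195 ] [ 0.5609 -0.2312  0.195 ] [ 0.5781 -0.143   0.195 ] 0.17981587664453255
yaw -10.989461301526212
base front [ 0.4636 -0.01    0.    ] [ 0.4299 -0.2292  0.    ]
reg [ 0.4835 -0.0735  0.064 ] [ 0.4671 -0.1712  0.064 ]
reg [ 0.481  -0.0732  0.074 ] [ 0.4648 -0.1703  0.074 ]
reg bottom [ 0.4836 -0.0756  0.03  ] [ 0.4679 -0.1735  0.03  ]
```

Press origin is about (0.577, -0.143) with yaw -11°, the wheel is at about 1.07 rad, and the register's front is at press x of about -106. No row can command a tilt directly, so I'll test whether over-reaching tilts the tool. I'll do that high up, in the press's direction.

>>> {"api": "apply_moves", "payload": {
  "targets": [
    {"travel": [0, 0, -45], "roll": 0, "jaw": 60},
    {"travel": [0, 0, -45], "roll": 0, "jaw": 60},
    {"travel": [0, 0, -45], "roll": 0, "jaw": 60},
    {"travel": [0, 0, -45], "roll": 0, "jaw": 60},
    {"travel": [0, 0, -45], "roll": 0, "jaw": 60},
    {"travel": [0, 0, -45], "roll": 0, "jaw": 60},
    {"travel": [-38, 30, 0], "roll": 0, "jaw": 60},
    {"travel": [-38, 30, 0], "roll": 0, "jaw": 60},
    {"travel": [-38, 30, 0], "roll": 0, "jaw": 60},
    {"travel": [-38, 30, 0], "roll": 0, "jaw": 60}
  ]
}}

```text
clock: 1.15
tool_pos: [0.3424, -0.4612, 0.5182]
orientation: [180.0, -0.0, -158.9]
force: [1.1, 0.9, 0.3]
opening: 0.06
gripper_force: 0.0
```

>>> {"api": "apply_moves", "payload": {
  "targets": [
    {"travel": [-38, 30, 0], "roll": 0, "jaw": 60},
    {"travel": [-38, 30, 0], "roll": 0, "jaw": 60},
    {"travel": [-38, 30, 0], "roll": 0, "jaw": 60},
    {"travel": [-38, 30, 0], "roll": 0, "jaw": 60},
    {"travel": [-38, 30, 0], "roll": 0, "jaw": 60},
    {"travel": [-38, 30, 0], "roll": 0, "jaw": 60},
    {"travel": [0, 0, 0], "roll": 8, "jaw": 60},
    {"travel": [0, 0, 0], "roll": 8, "jaw": 60},
    {"travel": [0, 0, 0], "roll": 8, "jaw": 60},
    {"travel": [0, 0, 0], "roll": 8, "jaw": 60}
  ]
}}

```text
clock: 2.15
tool_pos: [0.4897, -0.2124, 0.5183]
orientation: [180.0, -0.0, 168.8]
force: [0.1, -0.3, 0.1]
opening: 0.06
gripper_force: 0.0
```

Now the over-reach along press +x.

>>> {"api": "apply_moves", "payload": {
  "targets": [
    {"travel": [-50, 0, 0], "roll": 0, "jaw": 60},
    {"travel": [-50, 0, 0], "roll": 0, "jaw": 60},
    {"travel": [-50, 0, 0], "roll": 0, "jaw": 60},
    {"travel": [-50, 0, 0], "roll": 0, "jaw": 60},
    {"travel": [-50, 0, 0], "roll": 0, "jaw": 60},
    {"travel": [-50, 0, 0], "roll": 0, "jaw": 60},
    {"travel": [-50, 0, 0], "roll": 0, "jaw": 60},
    {"travel": [-50, 0, 0], "roll": 0, "jaw": 60}
  ]
}}

```text
clock: 2.95
tool_pos: [0.8287, -0.2716, 0.4771]
orientation: [-179.3, 1.7, 169.2]
force: [1.9, 0.7, -1.6]
opening: 0.0601
gripper_force: 0.0
```

```bash
python3 -c "
from h import *
print(ctrl.get_obs())"
```

```text
{'clock': 2.95, 'joint_pos': array([  -5.07456379,   44.98666641,   71.33972051,    0.96533915,
       -114.70244914,  -95.36468676]), 'qvel': array([ 3.27934969, 11.82066605,  2.10357461,  5.79038948, 31.94957491,
       -0.50859493]), 'tau': array([-1.76039603e+00, -9.73541164e+01,  3.15841198e+01,  7.94802278e+00,
       -1.87199827e+00,  4.16208955e-02]), 'tool_pos': array([ 0.8287435, -0.2715909,  0.4771304]), 'orientation': array([-179.29305971,    1.72731184,  169.15534419]), 'force': array([ 1.85995439,  0.69262216, -1.5731045 ]), 'moment': array([ 0.09249265, -0.18085074,  0.05259896]), 'gripper_force': 0.0, 'opening': 0.060149653141217604}
```

Over-reaching tilts the tool z axis outward, which is the lean wanted. I'll continue outward and upward.

>>> {"api": "apply_moves", "payload": {
  "targets": [
    {"travel": [-40, 0, -20], "roll": 0, "jaw": 60},
    {"travel": [-40, 0, -20], "roll": 0, "jaw": 60},
    {"travel": [-40, 0, -20], "roll": 0, "jaw": 60},
    {"travel": [-40, 0, -20], "roll": 0, "jaw": 60}
  ]
}}

```text
clock: 3.35
tool_pos: [0.8717, -0.2651, 0.5003]
orientation: [-177.7, 9.7, 169.3]
force: [0.8, 0.0, 1.0]
opening: 0.0601
gripper_force: 0.0
```

```bash
python3 -c "
from h import *
print(ctrl.get_obs()['joint_pos'])"
```

```text
[  -3.36730328   44.49758842   71.70529799    3.73128693 -107.85457007
  -96.06833781]
```

>>> {"api": "apply_moves", "payload": {
  "targets": [
    {"travel": [-40, 0, -20], "roll": 0, "jaw": 60},
    {"travel": [-40, 0, -20], "roll": 0, "jaw": 60},
    {"travel": [-40, 0, -20], "roll": 0, "jaw": 60},
    {"travel": [-40, 0, -20], "roll": 0, "jaw": 60},
    {"travel": [-40, 0, -20], "roll": 0, "jaw": 60},
    {"travel": [-40, 0, -20], "roll": 0, "jaw": 60}
  ]
}}

```text
clock: 3.95
tool_pos: [0.921, -0.2517, 0.5476]
orientation: [-175.2, 20.3, 170.0]
force: [0.1, -0.6, -0.4]
opening: 0.0601
gripper_force: 0.0
```

```bash
python3 -c "
from h import *
print(ctrl.get_obs()['joint_pos'])"
```

```text
[ -0.80532324  43.28564405  71.65178342   7.97830255 -98.96477095
 -97.42452597]
```

>>> {"api": "apply_moves", "payload": {
  "targets": [
    {"travel": [-40, 25, -15], "roll": 0, "jaw": 60},
    {"travel": [-40, 25, -15], "roll": 0, "jaw": 60},
    {"travel": [-40, 25, -15], "roll": 0, "jaw": 60},
    {"travel": [-40, 25, -15], "roll": 0, "jaw": 60},
    {"travel": [-40, 25, -15], "roll": 0, "jaw": 60},
    {"travel": [-40, 25, -15], "roll": 0, "jaw": 60},
    {"travel": [-40, 25, -15], "roll": 0, "jaw": 60}
  ]
}}

```text
clock: 4.65
tool_pos: [0.9986, -0.0818, 0.6062]
orientation: [-173.6, 32.6, 171.4]
force: [0.5, -0.4, 0.0]
opening: 0.06
gripper_force: 0.0
```

```bash
python3 -c "
from h import *
print(ctrl.get_obs()['joint_pos'])"
```

```text
[  12.00870141   43.4391576    71.65727378   17.05109162  -89.41268461
 -108.24655314]
```

```bash
cat >> h.py <<'E'
from scipy.spatial.transform import Rotation as Ro
np.set_printoptions(precision=1,suppress=True)
O=np.array([.577,-.143,0]); P=Ro.from_euler('z',-11,degrees=True)
def st():
    o=ctrl.get_obs(); R=P.inv()*Ro.from_euler('xyz',o['orientation'],degrees=True)
    return P.inv().apply(o['tool_pos']-O)*1e3, R, o
def to(*targets):
    p,R,o=st(); print('p',p,'axes x,y,z in press:\n',R.as_matrix().T.round(3),'\nq',o['joint_pos'],'F',P.inv().apply(o['force']),'t',o['clock'])
    for t in targets:
        t=np.array(t,float); d=R.inv().apply(t-p); print(t,'travel',d,'rows>',np.linalg.norm(d)/45); p=t
E
python3 -c "
from h import *
to((-170,0,560),(-170,0,150),(-150,0,62))"
```

```text
p [402.2 140.5 606.2] axes x,y,z in press:
 [[-0.8 -0.  -0.5]
 [ 0.   1.  -0.1]
 [ 0.5 -0.1 -0.8]] 
q [  12.    43.4   71.7   17.1  -89.4 -108.2] F [ 0.6 -0.3  0. ] t 4.65
[-170.    0.  560.] travel [ 511.7 -146.1 -257.1] rows> 13.132728422506382
[-170.    0.  150.] travel [220.6  38.8 343.4] rows> 9.111111111111112
[-150.    0.   62.] travel [30.5  8.7 84.5] rows> 2.0054247418095072
```

>>> {"api": "apply_moves", "payload": {
  "targets": [
    {"travel": [36.5, -10.4, -18.3], "roll": 0, "jaw": 60},
    {"travel": [36.5, -10.4, -18.3], "roll": 0, "jaw": 60},
    {"travel": [36.5, -10.4, -18.3], "roll": 0, "jaw": 60},
    {"travel": [36.5, -10.4, -18.3], "roll": 0, "jaw": 60},
    {"travel": [36.5, -10.4, -18.3], "roll": 0, "jaw": 60},
    {"travel": [36.5, -10.4, -18.3], "roll": 0, "jaw": 60},
    {"travel": [36.5, -10.4, -18.3], "roll": 0, "jaw": 60},
    {"travel": [36.5, -10.4, -18.3], "roll": 0, "jaw": 60},
    {"travel": [36.5, -10.4, -18.3], "roll": 0, "jaw": 60},
    {"travel": [36.5, -10.4, -18.3], "roll": 0, "jaw": 60}
  ]
}}

```text
clock: 5.65
tool_pos: [0.6034, -0.1018, 0.579]
orientation: [-173.5, 32.6, 171.4]
force: [0.0, 0.5, 1.8]
opening: 0.0602
gripper_force: 0.0
```

>>> {"api": "apply_moves", "payload": {
  "targets": [
    {"travel": [36.5, -10.4, -18.3], "roll": 0, "jaw": 60},
    {"travel": [36.5, -10.4, -18.3], "roll": 0, "jaw": 60},
    {"travel": [36.5, -10.4, -18.3], "roll": 0, "jaw": 60},
    {"travel": [36.5, -10.4, -18.3], "roll": 0, "jaw": 60}
  ]
}}

```text
clock: 6.05
tool_pos: [0.4357, -0.1104, 0.5659]
orientation: [-173.6, 32.6, 171.3]
force: [-1.4, 2.1, 2.4]
opening: 0.06
gripper_force: 0.0
```

```bash
python3 -c "
from h import *
to((-170,0,330),(-170,0,150),(-150,0,62))"
```

```text
p [-144.9    5.   565.9] axes x,y,z in press:
 [[-0.8 -0.  -0.5]
 [ 0.   1.  -0.1]
 [ 0.5 -0.1 -0.8]] 
q [  32.3  -26.   -21.2   26.8  -74.9 -135.4] F [-1.8  1.8  2.4] t 6.05
[-170.    0.  330.] travel [148.3  16.7 184.5] rows> 5.27245719935056
[-170.    0.  150.] travel [ 96.9  17.  150.7] rows> 4.000000000000001
[-150.    0.   62.] travel [30.5  8.7 84.5] rows> 2.0054247418095077
```

>>> {"api": "apply_moves", "payload": {
  "targets": [
    {"travel": [24.7, 2.8, 30.8], "roll": 0, "jaw": 60},
    {"travel": [24.7, 2.8, 30.8], "roll": 0, "jaw": 60},
    {"travel": [24.7, 2.8, 30.8], "roll": 0, "jaw": 60},
    {"travel": [24.7, 2.8, 30.8], "roll": 0, "jaw": 60},
    {"travel": [24.7, 2.8, 30.8], "roll": 0, "jaw": 60},
    {"travel": [24.7, 2.8, 30.8], "roll": 0, "jaw": 60},
    {"travel": [0, 0, 0], "roll": 0, "jaw": 60}
  ]
}}

```text
clock: 6.75
tool_pos: [0.4085, -0.1114, 0.3242]
orientation: [-173.3, 32.1, 171.5]
force: [-0.9, 0.4, 1.2]
opening: 0.06
gripper_force: 0.0
```

```bash
python3 -c "
from h import *
to((-170,0,150),(-150,0,62))
crop('side',200,400,180,340,3.5,'pics/s1.png')"
```

```text
p [-171.5   -1.1  324.2] axes x,y,z in press:
 [[-0.8 -0.  -0.5]
 [ 0.   1.  -0.1]
 [ 0.5 -0.1 -0.8]] 
q [  32.1  -29.3  -54.7   34.8  -49.2 -152.2] F [-0.9  0.2  1.2] t 6.75
[-170.    0.  150.] travel [ 91.3  18.4 147.2] rows> 3.870746968184046
[-150.    0.   62.] travel [29.9  9.1 84.7] rows> 2.0054247418095072
```

View pics/s1.png

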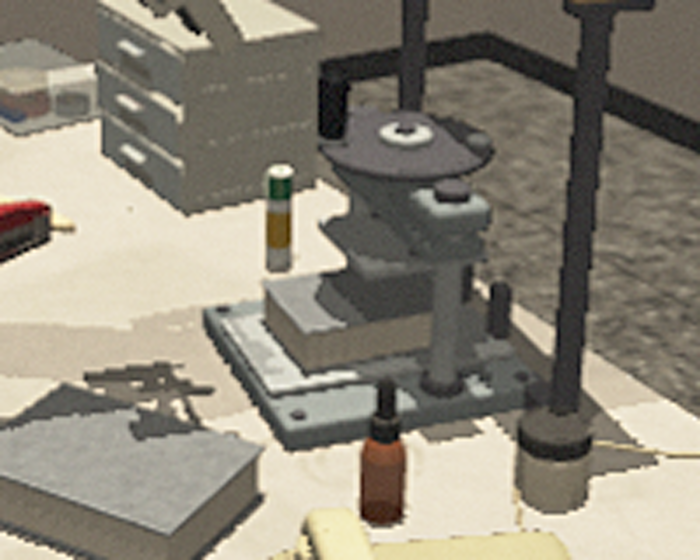

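The side crop shows the register on the bed (crop 350,320), with its front short of the stops. A larger grey book lies on the table at crop (130,470), which is the wrong one. I'll descend closer in, since joint 3 is near its limit.

>>> {"api": "apply_moves", "payload": {
  "targets": [
    {"travel": [-33, 0, 20], "roll": 0, "jaw": 60},
    {"travel": [15, 3, 25], "roll": 0, "jaw": 60},
    {"travel": [21, 4, 34], "roll": 0, "jaw": 60},
    {"travel": [21, 4, 34], "roll": 0, "jaw": 60},
    {"travel": [21, 4, 34], "roll": 0, "jaw": 60},
    {"travel": [0, 0, 0], "roll": 0, "jaw": 60}
  ]
}}

```text
clock: 7.4
tool_pos: [0.4756, -0.1282, 0.2286]
orientation: [-175.1, 28.5, 170.9]
force: [-0.1, -0.3, -0.2]
opening: 0.0601
gripper_force: 0.0
```

```bash
python3 -c "
from h import *
to((-138,0,100),(-135,0,62),(-100,0,60))"
```

```text
p [-102.3   -4.9  228.6] axes x,y,z in press:
 [[-0.9 -0.  -0.5]
 [ 0.   1.  -0.1]
 [ 0.5 -0.1 -0.9]] 
q [  14.5  -12.1  -57.9   39.8  -24.8 -148.5] F [-0.  -0.3 -0.2] t 7.4
[-138.    0.  100.] travel [92.6 14.2 95.2] rows> 2.9671617434195685
[-135.    0.   62.] travel [15.5  2.9 34.7] rows> 0.8470719356687074
[-100.    0.   60.] travel [-29.8   0.4  18.5] rows> 0.7790465841314712
```

>>> {"api": "apply_moves", "payload": {
  "targets": [
    {"travel": [29, 0, 2], "roll": 0, "jaw": 60},
    {"travel": [29, 3, 25], "roll": 0, "jaw": 60}
  ]
}}

```text
clock: 7.6
tool_pos: [0.4529, -0.1302, 0.2113]
orientation: [-176.5, 26.1, 170.7]
force: [0.3, 0.2, -0.2]
opening: 0.0601
gripper_force: 0.0
```

```bash
python3 -c "
from h import *
to((-138,0,100),(-135,0,62),(-100,0,60)); print(st()[1].as_matrix().T.round(3)*100)"
```

```text
p [-124.3  -11.2  211.3] axes x,y,z in press:
 [[-0.9 -0.  -0.4]
 [-0.   1.  -0.1]
 [ 0.4 -0.  -0.9]] 
q [  15.3  -12.7  -57.9   33.1  -25.9 -143.1] F [ 0.3  0.2 -0.2] t 7.6
[-138.    0.  100.] travel [61.  17.3 93.2] rows> 2.505140979635483
[-135.    0.   62.] travel [14.   2.1 35.4] rows> 0.8470719356687073
[-100.    0.   60.] travel [-30.5  -0.   17.2] rows> 0.7790465841314712
[[-89.7  -2.7 -44. ]
 [ -0.3  99.9  -5.4]
 [ 44.1  -4.7 -89.6]]
```

>>> {"api": "apply_moves", "payload": {
  "targets": [
    {"travel": [14, 4, 23], "roll": 0, "jaw": 60},
    {"travel": [14, 4, 23], "roll": 0, "jaw": 60},
    {"travel": [14, 4, 23], "roll": 0, "jaw": 60},
    {"travel": [14, 4, 23], "roll": 0, "jaw": 60}
  ]
}}

```text
clock: 8.0
tool_pos: [0.4682, -0.134, 0.1466]
orientation: [-178.8, 22.0, 170.6]
force: [-0.5, 0.1, -0.3]
opening: 0.0602
gripper_force: 0.0
```

```bash
python3 -c "
from h import *
to((-138,0,100),(-135,0,62),(-100,0,60)); print(st()[1].as_matrix().T.round(3)*100)"
```

```text
p [-108.5  -12.   146.6] axes x,y,z in press:
 [[-0.9 -0.  -0.4]
 [-0.   1.  -0. ]
 [ 0.4 -0.  -0.9]] 
q [  10.7   -3.2  -57.9   30.1  -17.2 -137.8] F [-0.5 -0.  -0.3] t 8.0
[-138.    0.  100.] travel [44.5 13.4 32. ] rows> 1.2538680450481667
[-135.    0.   62.] travel [11.4  0.7 36.4] rows> 0.8470719356687073
[-100.    0.   60.] travel [-31.7  -0.7  15. ] rows> 0.7790465841314714
[[-92.7  -2.6 -37.4]
 [ -2.  100.   -1.9]
 [ 37.4  -1.  -92.7]]
```

>>> {"api": "apply_moves", "payload": {
  "targets": [
    {"travel": [28, 4, 8], "roll": 0, "jaw": 60},
    {"travel": [20, 4, 15], "roll": 0, "jaw": 60},
    {"travel": [10, 3, 15], "roll": 0, "jaw": 60}
  ]
}}

```text
clock: 8.3
tool_pos: [0.446, -0.1307, 0.116]
orientation: [179.2, 19.2, 170.6]
force: [0.2, 0.3, -0.4]
opening: 0.06
gripper_force: 0.0
```

```bash
python3 -c "
from h import *
to((-138,0,100),(-135,0,62),(-100,0,60)); print(st()[1].as_matrix().T.round(3)*100)"
```

```text
p [-131.  -13.  116.] axes x,y,z in press:
 [[-0.9 -0.  -0.3]
 [-0.   1.   0. ]
 [ 0.3  0.  -0.9]] 
q [  11.2   -1.3  -58.    21.8  -16.1 -130.6] F [ 0.1  0.4 -0.4] t 8.3
[-138.    0.  100.] travel [11.5 13.  13. ] rows> 0.4827482880237882
[-135.    0.   62.] travel [ 9.7 -0.6 36.9] rows> 0.8470719356687074
[-100.    0.   60.] travel [-32.4  -1.1  13.4] rows> 0.7790465841314713
[[-94.4  -2.6 -32.9]
 [ -3.2  99.9   1.3]
 [ 32.9   2.3 -94.4]]
```

>>> {"api": "apply_moves", "payload": {
  "targets": [
    {"travel": [10, 10, 20], "roll": 0, "jaw": 60},
    {"travel": [8, 8, 20], "roll": 0, "jaw": 60}
  ]
}}

```text
clock: 8.5
tool_pos: [0.4542, -0.1201, 0.0852]
orientation: [178.0, 17.6, 170.6]
force: [0.3, -0.0, -0.0]
opening: 0.0602
gripper_force: 0.0
```

```bash
python3 -c "
from h import *
to((-135,0,62),(-100,0,60)); print(st()[1].as_matrix().T.round(3)*100)"
```

```text
p [-124.9   -0.9   85.2] axes x,y,z in press:
 [[-1.  -0.  -0.3]
 [-0.   1.   0. ]
 [ 0.3  0.  -1. ]] 
q [  11.2    3.5  -58.    20.6  -12.  -129.8] F [ 0.3  0.  -0. ] t 8.5
[-135.    0.   62.] travel [16.6  0.5 19.1] rows> 0.5623685286219633
[-100.    0.   60.] travel [-32.7  -1.4  12.5] rows> 0.7790465841314717
[[-95.3  -2.7 -30.3]
 [ -3.8  99.9   3.4]
 [ 30.2   4.4 -95.2]]
```

>>> {"api": "apply_moves", "payload": {
  "targets": [
    {"travel": [12, 0, 4], "roll": 0, "jaw": 60},
    {"travel": [10, 1, 14], "roll": 0, "jaw": 60},
    {"travel": [3, 0, 12], "roll": 0, "jaw": 60},
    {"travel": [0, 0, 0], "roll": 0, "jaw": 60}
  ]
}}

```text
clock: 8.9
tool_pos: [0.4449, -0.1233, 0.0568]
orientation: [176.9, 16.2, 170.6]
force: [-0.2, -0.3, 0.7]
opening: 0.0598
gripper_force: 0.0
```

```bash
python3 -c "
from h import *
to((-100,0,62),(-86,0,62)); print(st()[1].as_matrix().T.round(3)*100)"
```

```text
p [-133.4   -5.9   56.8] axes x,y,z in press:
 [[-1.  -0.  -0.3]
 [-0.   1.   0.1]
 [ 0.3  0.1 -1. ]] 
q [  10.1    6.9  -58.1   16.    -9.  -124.5] F [-0.1 -0.3  0.7] t 8.9
[-100.    0.   62.] travel [-33.6   4.7   4.7] rows> 0.7620204199930162
[-86.   0.  62.] travel [-13.4  -0.6   3.9] rows> 0.31111111111111117
[[-96.   -2.7 -28. ]
 [ -4.3  99.8   5.1]
 [ 27.8   6.1 -95.9]]
```

>>> {"api": "apply_moves", "payload": {
  "targets": [
    {"travel": [-5, 3, -3], "roll": 2.5, "jaw": 60},
    {"travel": [-5, 2, 1], "roll": 0, "jaw": 60},
    {"travel": [-5, 0, 1.4], "roll": 0, "jaw": 60},
    {"travel": [-5, 0, 1.4], "roll": 0, "jaw": 60},
    {"travel": [-5, 0, 1.4], "roll": 0, "jaw": 60},
    {"travel": [-5, 0, 1.4], "roll": 0, "jaw": 60},
    {"travel": [-4, 0, 1.2], "roll": 0, "jaw": 60},
    {"travel": [-4, 0, 1.2], "roll": 0, "jaw": 60}
  ]
}}

```text
clock: 9.7
tool_pos: [0.4816, -0.1262, 0.062]
orientation: [176.2, 16.0, 168.0]
force: [-4.9, 1.3, 4.0]
opening: 0.0605
gripper_force: 2.2
```

```bash
python3 -c "
from h import *
to((-86,0,62)); print(st()[1].as_matrix().T.round(3)*100)"
```

```text
p [-96.8  -1.7  62. ] axes x,y,z in press:
 [[-1.   0.  -0.3]
 [-0.   1.   0.1]
 [ 0.3  0.1 -1. ]] 
q [   9.4    9.5  -51.3   10.1  -13.  -120.4] F [-5.1  0.3  4. ] t 9.7
[-86.   0.  62.] travel [-10.4   1.7   3.1] rows> 0.24366769196020577
[[-96.1   1.7 -27.6]
 [ -0.   99.8   6.3]
 [ 27.7   6.1 -95.9]]
```

>>> {"api": "apply_moves", "payload": {
  "targets": [
    {"travel": [-3, 0.2, 0.9], "roll": 0, "jaw": 60},
    {"travel": [-3, 0.2, 0.9], "roll": 0, "jaw": 60},
    {"travel": [-2, 0.2, 0.6], "roll": 0, "jaw": 60},
    {"travel": [-1.5, 0, 0.4], "roll": 0, "jaw": 60}
  ]
}}

```text
clock: 10.1
tool_pos: [0.4918, -0.1273, 0.0621]
orientation: [176.2, 16.1, 168.0]
force: [-2.3, 1.4, -0.3]
opening: 0.0598
gripper_force: 0.8
```

```bash
python3 -c "
from h import *
to((-86,0,62))"
```

```text
p [-86.7  -0.8  62.1] axes x,y,z in press:
 [[-1.   0.  -0.3]
 [-0.   1.   0.1]
 [ 0.3  0.1 -1. ]] 
q [   9.    10.4  -49.8    9.2  -13.6 -119.1] F [-2.5  1.  -0.3] t 10.1
[-86.   0.  62.] travel [-0.6  0.8  0.3] rows> 0.02374425887598324
```

Not yet against the stops, so I'll keep going gently.

>>> {"api": "apply_moves", "payload": {
  "targets": [
    {"travel": [-1.5, 0, 0.4], "roll": 0, "jaw": 60},
    {"travel": [-1.5, 0, 0.4], "roll": 0, "jaw": 60},
    {"travel": [0, 0, 0], "roll": 0, "jaw": 60}
  ]
}}

```text
clock: 10.4
tool_pos: [0.4949, -0.1278, 0.0623]
orientation: [176.2, 16.1, 168.0]
force: [-1.0, 0.1, -1.5]
opening: 0.0602
gripper_force: 0.4
```

```bash
python3 -c "
from h import *
to((-82,0,62))
crop('top',215,365,95,225,4.6,'pics/c2.png')"
```

```text
p [-83.4  -0.7  62.3] axes x,y,z in press:
 [[-1.   0.  -0.3]
 [-0.   1.   0.1]
 [ 0.3  0.1 -1. ]] 
q [   8.9   10.6  -49.3    8.9  -13.8 -118.7] F [-1.  -0.1 -1.5] t 10.4
[-82.   0.  62.] travel [-1.3  0.7  0.7] rows> 0.03665035369228069
```

View pics/c2.png

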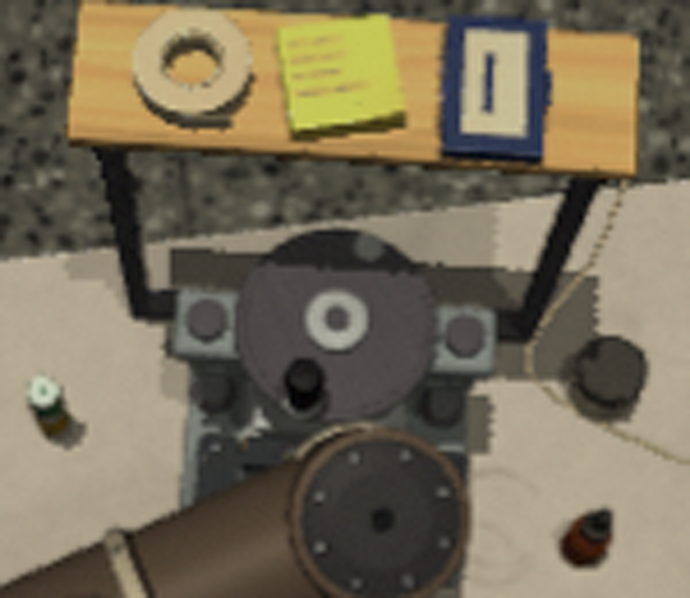

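The arm hides the register in this view and the wheel hasn't moved. I'll keep pushing until the force shows the stops.

>>> {"api": "apply_moves", "payload": {
  "targets": [
    {"travel": [-1.5, 0.3, 0.4], "roll": 0, "jaw": 60},
    {"travel": [-1.5, 0.3, 0.4], "roll": 0, "jaw": 60}
  ]
}}

```text
clock: 10.65
tool_pos: [0.4955, -0.1281, 0.0617]
orientation: [176.3, 15.9, 168.0]
force: [-15.5, 6.4, 11.7]
opening: 0.0602
gripper_force: 8.3
```

```bash
python3 -c "
from h import *
to((-82,0,62))"
```

```text
p [-82.9  -1.   61.7] axes x,y,z in press:
 [[-1.   0.  -0.3]
 [ 0.   1.   0.1]
 [ 0.3  0.1 -1. ]] 
q [   8.8   10.8  -49.     8.6  -14.2 -118.4] F [-16.5   3.4  11.7] t 10.65
[-82.   0.  62.] travel [-0.9  1.   0. ] rows> 0.029943645209226207
```

Contact with the stops. I'll press slightly more, hold, then back off.

>>> {"api": "apply_moves", "payload": {
  "targets": [
    {"travel": [-0.8, 0, 0.2], "roll": 0, "jaw": 60},
    {"travel": [0, 0, 0], "roll": 0, "jaw": 60},
    {"travel": [0, 0, 0], "roll": 0, "jaw": 60},
    {"travel": [5, 0, -1.5], "roll": 0, "jaw": 60},
    {"travel": [15, 0, -4], "roll": 0, "jaw": 60},
    {"travel": [15, 0, -4], "roll": 0, "jaw": 60},
    {"travel": [15, 0, -20], "roll": 0, "jaw": 60}
  ]
}}

```text
clock: 11.35
tool_pos: [0.4424, -0.1182, 0.0758]
orientation: [176.3, 16.0, 168.0]
force: [-0.9, -0.8, 0.6]
opening: 0.0602
gripper_force: 0.0
```

```bash
python3 -c "
from h import *
to((-150,0,350)); im=ctrl.snapshot('side')
crop('side',200,400,180,340,3.5,'pics/s2.png')"
```

```text
p [-136.8   -1.3   75.8] axes x,y,z in press:
 [[-1.   0.  -0.3]
 [-0.   1.   0.1]
 [ 0.3  0.1 -1. ]] 
q [  11.7    4.2  -55.8   12.   -14.1 -124.5] F [-0.7 -0.9  0.6] t 11.35
[-150.    0.  350.] travel [ -62.9   18.5 -266.6] rows> 6.100527458150554
```

View pics/s2.png

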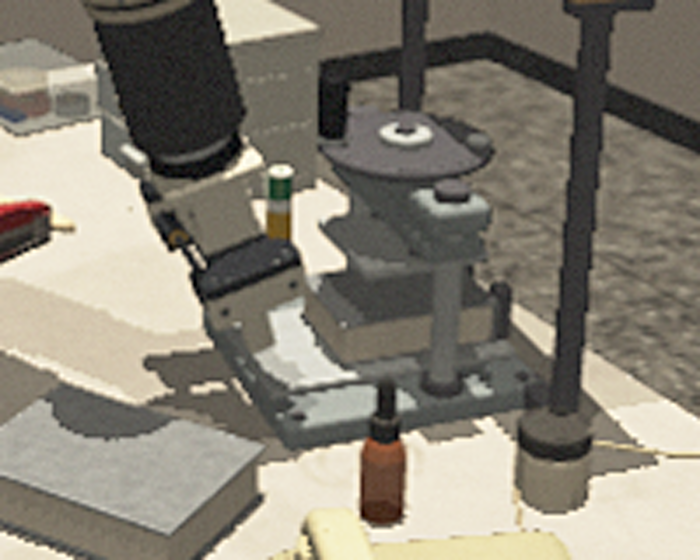

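The register now sits back under the plate, with its rear at crop (492,330) by the stop. I'll check that numerically and plan the climb to regain the tilt.

Run:
```python
from h import *
for n,u,v in(('front right bottom',345,362),('rear right bottom',490,338)):
    w=cast('side',(200+u/3.5-.4,180+v/3.5-.4),.03); print(n,P.inv().apply(w-O)*1e3)
to((-150,0,300),(-150,0,580),(330,20,600))
```

```text
front right bottom [-59.9 -38.5  30. ]
rear right bottom [ 72.3 -38.2  30. ]
p [-137.2   -1.3   78. ] axes x,y,z in press:
 [[-1.   0.  -0.3]
 [-0.   1.   0.1]
 [ 0.3  0.1 -1. ]] 
q [  11.8    3.8  -55.8   11.9  -14.3 -124.4] F [-0.2  0.1  0.1] t 11.45
[-150.    0.  300.] travel [ -49.6   15.6 -216.2] rows> 4.941390298222083
[-150.    0.  580.] travel [ -78.1   18.1 -268.3] rows> 6.222222222222222
[330.  20. 600.] travel [-466.1   20.9  116.2] rows> 10.685169137930052
```

>>> {"api": "apply_moves", "payload": {
  "targets": [
    {"travel": [-9, 3, -43], "roll": 0, "jaw": 75},
    {"travel": [-9, 3, -43], "roll": 0, "jaw": 75},
    {"travel": [-9, 3, -43], "roll": 0, "jaw": 75},
    {"travel": [-9, 3, -43], "roll": 0, "jaw": 75},
    {"travel": [-9, 3, -43], "roll": 0, "jaw": 75},
    {"travel": [-12, 3, -43], "roll": 0, "jaw": 75},
    {"travel": [-12, 3, -43], "roll": 0, "jaw": 75},
    {"travel": [-12, 3, -43], "roll": 0, "jaw": 75},
    {"travel": [-12, 3, -43], "roll": 0, "jaw": 75},
    {"travel": [-12, 3, -43], "roll": 0, "jaw": 75}
  ]
}}

```text
clock: 12.45
tool_pos: [0.4255, -0.113, 0.5227]
orientation: [176.2, 16.2, 168.0]
force: [1.6, 0.4, -0.8]
opening: 0.0751
gripper_force: 0.0
```

Run:
```python
from h import *
to((-150,0,580),(330,20,600))
```

```text
p [-154.5    0.5  522.7] axes x,y,z in press:
 [[-1.   0.  -0.3]
 [-0.   1.   0.1]
 [ 0.3  0.1 -1. ]] 
q [  14.2  -16.4   -7.     3.7  -83.2 -115.6] F [ 1.5  0.7 -0.8] t 12.45
[-150.    0.  580.] travel [-20.3   3.2 -53.7] rows> 1.2766853255697463
[330.  20. 600.] travel [-466.    21.   116.6] rows> 10.685169137930055
```

>>> {"api": "apply_moves", "payload": {
  "targets": [
    {"travel": [-20, 3, -45], "roll": 0, "jaw": 75},
    {"travel": [-47, 2, 8], "roll": 0, "jaw": 75},
    {"travel": [-47, 2, 11], "roll": 0, "jaw": 75},
    {"travel": [-47, 2, 11], "roll": 0, "jaw": 75},
    {"travel": [-47, 2, 11], "roll": 0, "jaw": 75},
    {"travel": [-47, 2, 11], "roll": 0, "jaw": 75},
    {"travel": [-47, 2, 11], "roll": 0, "jaw": 75},
    {"travel": [-47, 2, 11], "roll": 0, "jaw": 75},
    {"travel": [-47, 2, 11], "roll": 0, "jaw": 75},
    {"travel": [-47, 2, 11], "roll": 0, "jaw": 75}
  ]
}}

```text
clock: 13.45
tool_pos: [0.8513, -0.1791, 0.5923]
orientation: [176.2, 16.3, 167.9]
force: [2.7, 0.2, 2.0]
opening: 0.0751
gripper_force: 0.0
```

>>> {"api": "apply_moves", "payload": {
  "targets": [
    {"travel": [-47, 2, -5], "roll": 0, "jaw": 75},
    {"travel": [-47, 2, -5], "roll": 0, "jaw": 75},
    {"travel": [-40, 2, -15], "roll": 0, "jaw": 75},
    {"travel": [-40, 2, -15], "roll": 0, "jaw": 75},
    {"travel": [-40, 2, -15], "roll": 0, "jaw": 75}
  ]
}}

```text
clock: 13.95
tool_pos: [0.9134, -0.1819, 0.6119]
orientation: [176.9, 25.2, 167.4]
force: [-0.1, -0.2, 0.6]
opening: 0.0753
gripper_force: 0.0
```

Run:
```python
from h import *
to(); print(st()[1].as_matrix().T.round(3)*100)
```

```text
p [337.6  26.  611.9] axes x,y,z in press:
 [[-0.9  0.  -0.4]
 [ 0.   1.   0. ]
 [ 0.4  0.  -0.9]] 
q [   1.8   38.4   71.7    3.1  -98.  -102.6] F [-0.1 -0.2  0.6] t 13.95
[[-90.4   2.6 -42.7]
 [  0.5  99.9   4.9]
 [ 42.7   4.2 -90.3]]
```

>>> {"api": "apply_moves", "payload": {
  "targets": [
    {"travel": [-40, 2, -15], "roll": 0, "jaw": 75},
    {"travel": [-40, 2, -15], "roll": 0, "jaw": 75},
    {"travel": [-40, 2, -15], "roll": 0, "jaw": 75},
    {"travel": [-40, 2, -15], "roll": 0, "jaw": 75},
    {"travel": [-40, 2, -15], "roll": 0, "jaw": 75},
    {"travel": [-40, 2, -15], "roll": 0, "jaw": 75}
  ]
}}

```text
clock: 14.55
tool_pos: [0.9445, -0.1792, 0.6749]
orientation: [177.5, 35.7, 166.8]
force: [-0.4, 0.3, 0.2]
opening: 0.0748
gripper_force: 0.0
```

Run:
```python
from h import *
to((-90,21,560),(-90,21,350),(-56,21,300),(-56,21,237)); print(st()[1].as_matrix().T.round(3)*100)
```

```text
p [367.6  34.6 674.9] axes x,y,z in press:
 [[-0.8  0.  -0.6]
 [ 0.   1.   0. ]
 [ 0.6  0.  -0.8]] 
q [   3.4   36.9   71.7    7.2  -89.6 -103.6] F [-0.4  0.3  0.2] t 14.55
[-90.  21. 560.] travel [ 437.9  -23.6 -174.7] rows> 10.489503127291254
[-90.  21. 350.] travel [122.7  -7.4 170.3] rows> 4.666666666666668
[-56.  21. 300.] travel [ 1.6 -1.3 60.4] rows> 1.3436636851405315
[-56.  21. 237.] travel [36.8 -2.2 51.1] rows> 1.4000000000000004
[[-81.1   3.1 -58.4]
 [  1.3  99.9   3.5]
 [ 58.5   2.1 -81.1]]
```

>>> {"api": "apply_moves", "payload": {
  "targets": [
    {"travel": [45.8, -2.4, -18.9], "roll": 0, "jaw": 75},
    {"travel": [45.8, -2.4, -18.9], "roll": 0, "jaw": 75},
    {"travel": [45.8, -2.4, -18.9], "roll": 0, "jaw": 75},
    {"travel": [45.8, -2.4, -18.9], "roll": 0, "jaw": 75},
    {"travel": [45.8, -2.4, -18.9], "roll": 0, "jaw": 75},
    {"travel": [45.8, -2.4, -18.9], "roll": 0, "jaw": 75},
    {"travel": [45.8, -2.4, -18.9], "roll": 0, "jaw": 75},
    {"travel": [45.8, -2.4, -18.9], "roll": 0, "jaw": 75},
    {"travel": [45.8, -2.4, -18.9], "roll": 0, "jaw": 75},
    {"travel": [45.8, -2.4, -18.9], "roll": 0, "jaw": 75}
  ]
}}

```text
clock: 15.55
tool_pos: [0.5013, -0.1056, 0.5722]
orientation: [177.5, 35.7, 166.7]
force: [-0.9, 1.3, 0.3]
opening: 0.0749
gripper_force: 0.0
```

>>> {"api": "apply_moves", "payload": {
  "targets": [
    {"travel": [23, -1.4, 32], "roll": 0, "jaw": 75},
    {"travel": [23, -1.4, 32], "roll": 0, "jaw": 75},
    {"travel": [23, -1.4, 32], "roll": 0, "jaw": 75},
    {"travel": [23, -1.4, 32], "roll": 0, "jaw": 75},
    {"travel": [0, 0, 0], "roll": 0, "jaw": 75}
  ]
}}

```text
clock: 16.05
tool_pos: [0.5002, -0.1059, 0.4084]
orientation: [177.7, 35.2, 166.9]
force: [1.1, -1.2, -1.5]
opening: 0.0748
gripper_force: 0.0
```

Run:
```python
from h import *
to((-114,21,323),(-56,21,243)); print(st()[1].as_matrix().T.round(3)*100)
im=ctrl.snapshot('top'); hsv=im[150:200,260:300].max(2)
# knob top: dark blob on the wheel
x0,y0=262,160; g=im[y0:200,x0:310].max(2); m=(g<28).astype(np.uint8)
n,l,s,c=cv2.connectedComponentsWithStats(m)
for i in range(1,n):
    if s[i,4]>8: print(s[i],c[i]+[x0,y0],cast('top',c[i]+[x0,y0],.25), P.inv().apply(cast('top',c[i]+[x0,y0],.25)-O)*1e3)
crop('top',240,340,130,220,6,'pics/c3.png')
```

```text
p [-82.4  21.8 408.4] axes x,y,z in press:
 [[-0.8  0.  -0.6]
 [ 0.   1.   0. ]
 [ 0.6  0.  -0.8]] 
q [  20.9  -20.9  -38.2   24.7  -43.9 -136.8] F [ 1.4 -1.  -1.5] t 16.05
[-114.   21.  323.] travel [75.  -4.  51.5] rows> 2.0225714287752288
[-56.  21. 243.] travel [-1.2 -1.8 98.8] rows> 2.1958434359174452
[[-81.7   3.1 -57.6]
 [  1.4  99.9   3.2]
 [ 57.7   1.8 -81.6]]
[ 0  9  4  4 13] [263.2 170.5] [ 0.6 -0.1  0.2] [-39.6  74.5 250. ]
[ 0 14  9 17 60] [264.8 182.2] [ 0.5 -0.1  0.2] [-76.7  67.1 250. ]
[25 14 15 20 97] [294.9 183.6] [ 0.5 -0.2  0.3] [-75.1 -23.9 250. ]
[41 21  5 12 22] [304.  187.5] [ 0.5 -0.2  0.2] [-85.3 -51.8 250. ]
```

>>> {"api": "apply_moves", "payload": {
  "targets": [
    {"travel": [21, -1, 26], "roll": 0, "jaw": 75},
    {"travel": [21, -1, 26], "roll": 0, "jaw": 75},
    {"travel": [21, -1, 25], "roll": 0, "jaw": 75},
    {"travel": [5, 0, 36], "roll": 0, "jaw": 75},
    {"travel": [5, 0, 37], "roll": 0, "jaw": 75},
    {"travel": [0, 0, 0], "roll": 0, "jaw": 75}
  ]
}}

```text
clock: 16.75
tool_pos: [0.5354, -0.1106, 0.2538]
orientation: [177.6, 35.2, 166.9]
force: [-1.0, -1.2, 0.6]
opening: 0.0755
gripper_force: 0.0
```

Run:
```python
from h import *
to((-57,21.5,243)); print(st()[1].as_matrix().T.round(3)*100)
crop('side',250,350,170,245,7,'pics/s3.png')
```

```text
p [-47.   23.9 253.8] axes x,y,z in press:
 [[-0.8  0.  -0.6]
 [ 0.   1.   0. ]
 [ 0.6  0.  -0.8]] 
q [   7.1   -9.5  -58.    51.7  -11.7 -157.7] F [-0.8 -1.4  0.6] t 16.75
[-57.   21.5 243. ] travel [14.3 -2.9  3. ] rows> 0.33060316493861497
[[-81.7   3.1 -57.6]
 [  1.3  99.9   3.4]
 [ 57.7   2.  -81.7]]
```

View pics/s3.png

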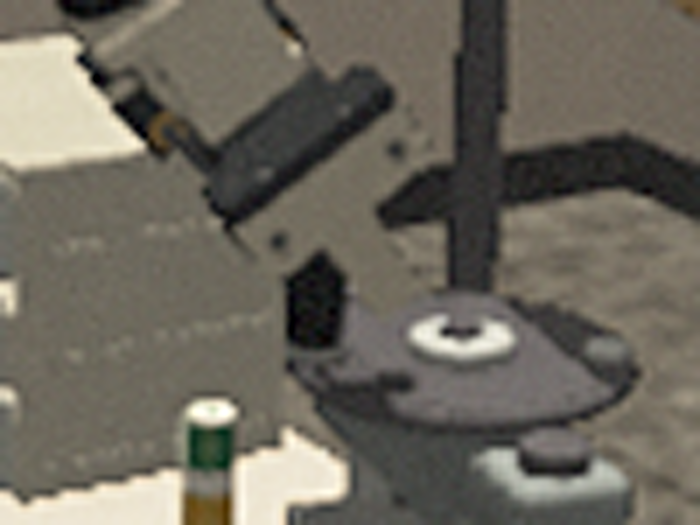

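Fingers straddle the knob, slightly too far forward and high (joint 3 is at its limit). I'll nudge back and down and let the lean relax.

>>> {"api": "apply_moves", "payload": {
  "targets": [
    {"travel": [15, -3, 3], "roll": 0, "jaw": 75},
    {"travel": [8, -1, 3], "roll": 0, "jaw": 75},
    {"travel": [0, 0, 0], "roll": 0, "jaw": 75}
  ]
}}

```text
clock: 17.1
tool_pos: [0.5217, -0.1125, 0.2488]
orientation: [177.0, 34.4, 166.8]
force: [-0.7, 1.4, 0.1]
opening: 0.0748
gripper_force: 0.0
```

Run:
```python
from h import *
to((-57,21.5,243)); print(st()[1].as_matrix().T.round(3)*100)
```

```text
p [-60.1  19.3 248.8] axes x,y,z in press:
 [[-0.8  0.  -0.6]
 [ 0.   1.   0. ]
 [ 0.6  0.  -0.8]] 
q [   8.8  -10.6  -58.    46.2  -13.1 -153.7] F [-0.9  1.2  0.1] t 17.1
[-57.   21.5 243. ] travel [0.8 1.9 6.6] rows> 0.15454603336990147
[[-82.4   3.1 -56.5]
 [  0.9  99.9   4.3]
 [ 56.6   3.  -82.4]]
```

>>> {"api": "apply_moves", "payload": {
  "targets": [
    {"travel": [1, 2, 6], "roll": 0, "jaw": 40},
    {"travel": [0, 0, 0], "roll": 0, "jaw": 15},
    {"travel": [0, 0, 0], "roll": 0, "jaw": 15},
    {"travel": [0, 0, 0], "roll": 0, "jaw": 15},
    {"travel": [0, 0, 0], "roll": 0, "jaw": 15},
    {"travel": [0, 0, 0], "roll": 0, "jaw": 15}
  ]
}}

```text
clock: 17.7
tool_pos: [0.5242, -0.1122, 0.243]
orientation: [177.1, 34.0, 166.8]
force: [-0.2, 0.3, 0.4]
opening: 0.0325
gripper_force: 0.0
```

Run:
```python
from h import *
to((-57,21.5,243)); print(st()[1].as_matrix().T.round(3)*100, st()[2]['opening'])
```

```text
p [-57.7  20.1 243. ] axes x,y,z in press:
 [[-0.8  0.  -0.6]
 [ 0.   1.   0. ]
 [ 0.6  0.  -0.8]] 
q [   8.2   -9.7  -58.2   47.1  -12.3 -154.3] F [-0.3  0.2  0.4] t 17.7
[-57.   21.5 243. ] travel [-0.5  1.4  0.4] rows> 0.03426397018341059
[[-82.8   3.1 -55.9]
 [  0.9  99.9   4.2]
 [ 56.    3.  -82.8]] 0.03249436253627859
```

>>> {"api": "apply_moves", "payload": {
  "targets": [
    {"travel": [0, 0, 0], "roll": 0, "jaw": 15},
    {"travel": [0, 0, 0], "roll": 0, "jaw": 15},
    {"travel": [0, 0, 0], "roll": 0, "jaw": 15},
    {"travel": [0, 0, 0], "roll": 0, "jaw": 15}
  ]
}}

```text
clock: 18.1
tool_pos: [0.5241, -0.1125, 0.2429]
orientation: [177.1, 34.0, 166.8]
force: [1.8, -5.1, -1.4]
opening: 0.026
gripper_force: 30.0
```

```bash
cat >> h.py <<'E'
def wind(th0,th1,n,c=(0,0),z=243,off=(-1.7,0),dx=0):
    # knob angle phi = 3.842-wheel; TCP = c + 60*(cos,sin) + off ; n rows
    p,R,o=st(); 
    for th in np.linspace(th0,th1,n+1)[1:]:
        a=3.842-th; t=np.array([c[0]+60*np.cos(a)+off[0],c[1]+60*np.sin(a)+off[1],z])
        d=R.inv().apply(t-p); p=t; print('%.2f'%th,d.round(1).tolist())
E
python3 - <<'E'
from h import *
to(); print(st()[2]['opening'],st()[2]['gripper_force'])
p=st()[0]; print('theta est',3.842-np.arctan2(p[1],p[0]+1.7)%(2*np.pi), np.hypot(p[0]+1.7,p[1]))
wind(1.06,2.16,10)
E
```

```text
p [-57.7  19.8 242.9] axes x,y,z in press:
 [[-0.8  0.  -0.6]
 [ 0.   1.   0. ]
 [ 0.6  0.  -0.8]] 
q [   8.2   -9.7  -58.2   47.1  -12.3 -154.3] F [ 2.7 -4.7 -1.4] t 18.1
0.025990549177095628 29.99984157324434
theta est 1.0405095185646993 59.44197572136894
1.17 [-1.9, 7.3, 1.6]
1.28 [-2.6, 5.7, 2.0]
1.39 [-3.1, 5.3, 2.3]
1.50 [-3.6, 4.9, 2.6]
1.61 [-4.0, 4.4, 2.9]
1.72 [-4.4, 3.8, 3.1]
1.83 [-4.7, 3.2, 3.3]
1.94 [-5.0, 2.5, 3.5]
2.05 [-5.2, 1.9, 3.6]
2.16 [-5.4, 1.2, 3.7]
```

Gripped: opening 26 mm, force 30 N. Start winding.

>>> {"api": "apply_moves", "payload": {
  "targets": [
    {"travel": [-2, 6, 1.5], "roll": 0, "jaw": 15},
    {"travel": [-2.6, 5.7, 2], "roll": 0, "jaw": 15},
    {"travel": [-3.1, 5.3, 2.3], "roll": 0, "jaw": 15},
    {"travel": [-3.6, 4.9, 2.6], "roll": 0, "jaw": 15},
    {"travel": [-4, 4.4, 2.9], "roll": 0, "jaw": 15}
  ]
}}

```text
clock: 18.6
tool_pos: [0.5482, -0.0902, 0.243]
orientation: [177.1, 34.0, 166.8]
force: [-0.8, -5.4, -1.1]
opening: 0.0265
gripper_force: 30.0
```

```bash
cat >> h.py <<'E'
def ck(a,b,n,**k):
    p,R,o=st(); c=k.get('c',(0,0)); off=k.get('off',(-1.7,0)); v=[p[0]-off[0]-c[0],p[1]-off[1]-c[1]]
    print('p',p,'F',P.inv().apply(o['force']),'th',(3.842-np.arctan2(v[1],v[0]))%(2*np.pi),'r',np.hypot(*v),'lean',np.degrees(np.arccos(-R.as_matrix()[2,2])),'q3',o['joint_pos'],o['opening'],o['clock'])
    wind(a,b,n,**k)
E
python3 - <<'E'
from h import *
ck(1.61,2.91,10)
E
```

```text
p [-38.4  46.3 243. ] F [ 0.2 -5.4 -1.1] th 1.6014674302030465 r 59.09452626244143 lean 34.069765109446635 q3 [   8.5   -7.4  -57.6   53.5  -11.4 -161.1] 0.026479800377528277 18.6
1.74 [-5.1, 5.5, 3.6]
1.87 [-5.7, 3.6, 4.0]
2.00 [-6.0, 2.6, 4.2]
2.13 [-6.3, 1.7, 4.3]
2.26 [-6.4, 0.7, 4.4]
2.39 [-6.5, -0.3, 4.3]
2.52 [-6.4, -1.4, 4.2]
2.65 [-6.2, -2.3, 4.1]
2.78 [-5.9, -3.3, 3.8]
2.91 [-5.6, -4.2, 3.5]
```

>>> {"api": "apply_moves", "payload": {
  "targets": [
    {"travel": [-5.1, 5.2, 3.6], "roll": 0, "jaw": 15},
    {"travel": [-5.7, 3.6, 4], "roll": 0, "jaw": 15},
    {"travel": [-6, 2.6, 4.2], "roll": 0, "jaw": 15},
    {"travel": [-6.3, 1.7, 4.3], "roll": 0, "jaw": 15},
    {"travel": [-6.4, 0.7, 4.4], "roll": 0, "jaw": 15}
  ]
}}

```text
clock: 19.1
tool_pos: [0.5861, -0.0845, 0.2429]
orientation: [177.1, 33.9, 166.8]
force: [-4.6, -6.9, 0.7]
opening: 0.0262
gripper_force: 30.0
```

Run:
```python
from h import *
ck(2.26,3.76,10)
```

```text
p [ -2.3  59.2 242.9] F [-3.2 -7.7  0.7] th 2.261429313840467 r 59.18321620779269 lean 34.045163739371155 q3 [   7.3   -3.5  -54.8   56.7  -10.2 -163.3] 0.026163594166494747 19.1
2.41 [-7.4, 0.3, 4.9]
2.56 [-7.3, -1.8, 4.9]
2.71 [-7.1, -3.1, 4.6]
2.86 [-6.6, -4.3, 4.3]
3.01 [-6.0, -5.5, 3.8]
3.16 [-5.3, -6.5, 3.3]
3.31 [-4.5, -7.3, 2.7]
3.46 [-3.5, -8.0, 2.0]
3.61 [-2.5, -8.5, 1.3]
3.76 [-1.4, -8.9, 0.5]
```

>>> {"api": "apply_moves", "payload": {
  "targets": [
    {"travel": [-7.4, -0.3, 4.9], "roll": 0, "jaw": 15},
    {"travel": [-7.3, -1.8, 4.9], "roll": 0, "jaw": 15},
    {"travel": [-7.1, -3.1, 4.6], "roll": 0, "jaw": 15},
    {"travel": [-6.6, -4.3, 4.3], "roll": 0, "jaw": 15},
    {"travel": [-6, -5.5, 3.8], "roll": 0, "jaw": 15},
    {"travel": [-5.3, -6.5, 3.3], "roll": 0, "jaw": 15},
    {"travel": [-4.5, -7.3, 2.7], "roll": 0, "jaw": 15},
    {"travel": [-3.5, -8, 2], "roll": 0, "jaw": 15}
  ]
}}

```text
clock: 19.9
tool_pos: [0.6343, -0.131, 0.2429]
orientation: [177.1, 34.0, 166.9]
force: [-8.5, 1.7, 3.4]
opening: 0.0262
gripper_force: 30.0
```

Run:
```python
from h import *
ck(3.46,5.06,10)
```

```text
p [ 54.   22.7 242.9] F [-8.6  0.1  3.4] th 3.4550913655833795 r 60.15222627833866 lean 34.08800054218375 q3 [   5.1    2.1  -46.4   42.1  -10.8 -146.7] 0.026213145793407774 19.9
3.62 [-2.7, -9.5, 1.2]
3.78 [-1.4, -9.5, 0.5]
3.94 [-0.1, -9.6, -0.4]
4.10 [1.1, -9.4, -1.2]
4.26 [2.4, -9.1, -2.1]
4.42 [3.5, -8.5, -2.8]
4.58 [4.6, -7.6, -3.5]
4.74 [5.6, -6.6, -4.1]
4.90 [6.4, -5.4, -4.6]
5.06 [7.1, -4.1, -5.0]
```

>>> {"api": "apply_moves", "payload": {
  "targets": [
    {"travel": [-2.2, -9.5, 0.9], "roll": 0, "jaw": 15},
    {"travel": [-1.4, -9.5, 0.5], "roll": 0, "jaw": 15},
    {"travel": [-0.1, -9.6, -0.4], "roll": 0, "jaw": 15},
    {"travel": [1.1, -9.4, -1.2], "roll": 0, "jaw": 15},
    {"travel": [2.4, -9.1, -2.1], "roll": 0, "jaw": 15},
    {"travel": [3.5, -8.5, -2.8], "roll": 0, "jaw": 15},
    {"travel": [4.6, -7.6, -3.5], "roll": 0, "jaw": 15},
    {"travel": [5.6, -6.6, -4.1], "roll": 0, "jaw": 15},
    {"travel": [6.4, -5.4, -4.6], "roll": 0, "jaw": 15},
    {"travel": [7.1, -4.1, -5], "roll": 0, "jaw": 15}
  ]
}}

```text
clock: 20.9
tool_pos: [0.5849, -0.2027, 0.243]
orientation: [177.1, 34.0, 166.8]
force: [3.2, -8.5, -6.2]
opening: 0.0259
gripper_force: 30.0
```

Run:
```python
from h import *
ck(5.06,6.66,10)
```

```text
p [ 19.2 -57.1 243. ] F [ 4.8 -7.7 -6.2] th 5.062269019173261 r 60.82266304507903 lean 34.10551271034217 q3 [   0.9   -0.3  -42.2   19.3  -15.1 -120.3] 0.02591414747278272 20.9
5.22 [7.7, -1.8, -5.3]
5.38 [7.9, -1.2, -5.4]
5.54 [8.0, 0.4, -5.4]
5.70 [7.8, 1.9, -5.2]
5.86 [7.5, 3.4, -4.9]
6.02 [7.0, 4.7, -4.5]
6.18 [6.3, 6.0, -4.0]
6.34 [5.5, 7.1, -3.3]
6.50 [4.5, 8.1, -2.6]
6.66 [3.4, 8.8, -1.8]
```

>>> {"api": "apply_moves", "payload": {
  "targets": [
    {"travel": [7.7, -1.9, -5.3], "roll": 0, "jaw": 15},
    {"travel": [7.9, -1.2, -5.4], "roll": 0, "jaw": 15},
    {"travel": [8, 0.4, -5.4], "roll": 0, "jaw": 15},
    {"travel": [7.8, 1.9, -5.2], "roll": 0, "jaw": 15},
    {"travel": [7.5, 3.4, -4.9], "roll": 0, "jaw": 15},
    {"travel": [7, 4.7, -4.5], "roll": 0, "jaw": 15},
    {"travel": [6.3, 6, -4], "roll": 0, "jaw": 15},
    {"travel": [5.5, 7.1, -3.3], "roll": 0, "jaw": 15}
  ]
}}

```text
clock: 21.7
tool_pos: [0.5205, -0.1679, 0.243]
orientation: [177.1, 34.0, 166.9]
force: [2.7, -2.8, -5.7]
opening: 0.0263
gripper_force: 30.0
```

Run:
```python
from h import *
ck(6.34,7.74,10)
```

```text
p [-50.7 -35.3 243. ] F [ 3.2 -2.2 -5.7] th 0.07666826622135847 r 60.3776352822458 lean 34.087695733314355 q3 [   4.5   -8.4  -52.9   30.3  -13.8 -134.2] 0.026298346855021006 21.7
6.48 [3.1, 6.3, -1.8]
6.62 [3.2, 7.6, -1.7]
6.76 [2.3, 8.0, -1.1]
6.90 [1.3, 8.3, -0.5]
7.04 [0.4, 8.4, 0.2]
7.18 [-0.6, 8.3, 0.8]
7.32 [-1.6, 8.1, 1.5]
7.46 [-2.5, 7.7, 2.1]
7.60 [-3.4, 7.2, 2.7]
7.74 [-4.2, 6.5, 3.2]
```

>>> {"api": "apply_moves", "payload": {
  "targets": [
    {"travel": [3.1, 6.3, -1.8], "roll": 0, "jaw": 15},
    {"travel": [3.2, 7.6, -1.7], "roll": 0, "jaw": 15},
    {"travel": [2.3, 8, -1.1], "roll": 0, "jaw": 15},
    {"travel": [1.3, 8.3, -0.5], "roll": 0, "jaw": 15},
    {"travel": [0.4, 8.4, 0.2], "roll": 0, "jaw": 15},
    {"travel": [-0.6, 8.3, 0.8], "roll": 0, "jaw": 15}
  ]
}}

```text
clock: 22.3
tool_pos: [0.5202, -0.1196, 0.243]
orientation: [177.1, 34.0, 166.9]
force: [8.3, -7.8, -8.5]
opening: 0.0264
gripper_force: 30.0
```

Run:
```python
from h import *
ck(7.18,8.38,10)
```

```text
p [-60.2  12.1 243. ] F [ 9.6 -6.1 -8.5] th 0.9044120786932881 r 59.776107853413286 lean 34.08363874360014 q3 [   8.1  -10.   -57.9   44.6  -12.7 -151.5] 0.026354499333732996 22.3
7.30 [-1.0, 6.6, 1.1]
7.42 [-2.0, 6.7, 1.7]
7.54 [-2.6, 6.4, 2.1]
7.66 [-3.3, 5.9, 2.5]
7.78 [-3.8, 5.4, 2.9]
7.90 [-4.4, 4.8, 3.2]
8.02 [-4.8, 4.1, 3.5]
8.14 [-5.2, 3.3, 3.7]
8.26 [-5.5, 2.6, 3.9]
8.38 [-5.7, 1.7, 4.0]
```

>>> {"api": "apply_moves", "payload": {
  "targets": [
    {"travel": [-1, 6.6, 1.1], "roll": 0, "jaw": 15},
    {"travel": [-2, 6.7, 1.7], "roll": 0, "jaw": 15},
    {"travel": [-2.6, 6.4, 2.1], "roll": 0, "jaw": 15},
    {"travel": [-3.3, 5.9, 2.5], "roll": 0, "jaw": 15},
    {"travel": [-3.8, 5.4, 2.9], "roll": 0, "jaw": 15},
    {"travel": [-4.4, 4.8, 3.2], "roll": 0, "jaw": 15},
    {"travel": [-4.8, 4.1, 3.5], "roll": 0, "jaw": 15},
    {"travel": [-5.2, 3.3, 3.7], "roll": 0, "jaw": 15},
    {"travel": [-5.5, 2.6, 3.9], "roll": 0, "jaw": 15},
    {"travel": [-5.7, 1.7, 4], "roll": 0, "jaw": 15}
  ]
}}

```text
clock: 23.3
tool_pos: [0.5763, -0.0836, 0.2429]
orientation: [177.1, 34.0, 166.8]
force: [-3.1, -5.9, 0.8]
opening: 0.0263
gripper_force: 30.0
```

Run:
```python
from h import *
ck(8.38,9.68,10)
crop('side',280,360,245,305,9,'pics/s4.png')
for z in (30,64,74,84):print(z,((proj('side',O+P.apply(np.array([(-70,-50,z),(-55,-55,z),(55,-55,z)])/1e3))-[280,245])*9).round())
```

```text
p [-12.   58.2 242.9] F [-1.9 -6.4  0.8] th 2.0960116145860033 r 59.101305559078995 lean 34.07872082487412 q3 [   7.5   -4.5  -55.7   56.8  -10.3 -163.7] 0.026337230980938296 23.3
8.51 [-6.3, 1.8, 4.2]
8.64 [-6.5, -0.1, 4.4]
8.77 [-6.4, -1.1, 4.3]
8.90 [-6.3, -2.1, 4.1]
9.03 [-6.0, -3.0, 3.9]
9.16 [-5.7, -3.9, 3.6]
9.29 [-5.2, -4.8, 3.3]
9.42 [-4.7, -5.5, 2.9]
9.55 [-4.1, -6.2, 2.4]
9.68 [-3.4, -6.8, 1.9]
30 [[147. 364.]
 [198. 364.]
 [512. 312.]]
64 [[151. 267.]
 [201. 268.]
 [518. 217.]]
74 [[151. 239.]
 [202. 239.]
 [520. 189.]]
84 [[152. 210.]
 [203. 210.]
 [521. 161.]]
```

View pics/s4.png

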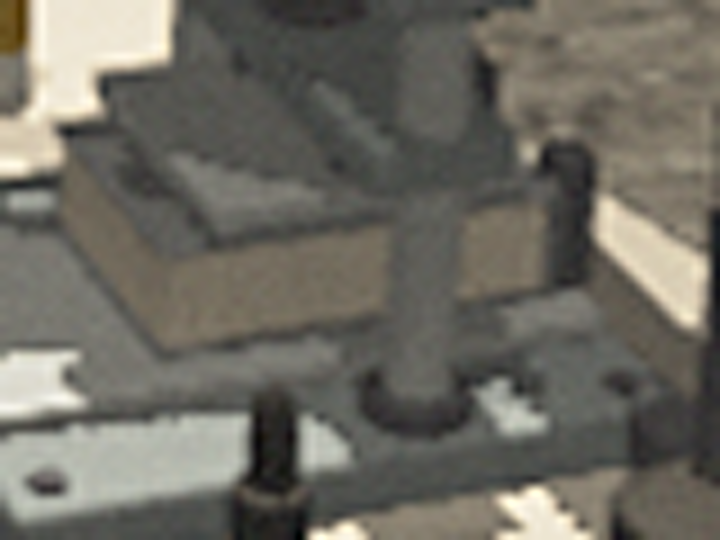

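The side crop shows the register's near front edge running from about (168,354) to (171,253), so it is about 35–37 mm thick. First touch should then be near 10.05 rad, and the target is about 11.6 rad.

>>> {"api": "apply_moves", "payload": {
  "targets": [
    {"travel": [-6.4, 0.7, 4.3], "roll": 0, "jaw": 15},
    {"travel": [-6.5, -0.1, 4.4], "roll": 0, "jaw": 15},
    {"travel": [-6.4, -1.1, 4.3], "roll": 0, "jaw": 15},
    {"travel": [-6.3, -2.1, 4.1], "roll": 0, "jaw": 15},
    {"travel": [-6, -3, 3.9], "roll": 0, "jaw": 15},
    {"travel": [-5.7, -3.9, 3.6], "roll": 0, "jaw": 15},
    {"travel": [-5.2, -4.8, 3.3], "roll": 0, "jaw": 15},
    {"travel": [-4.7, -5.5, 2.9], "roll": 0, "jaw": 15},
    {"travel": [-4.1, -6.2, 2.4], "roll": 0, "jaw": 15},
    {"travel": [-3.4, -6.8, 1.9], "roll": 0, "jaw": 15}
  ]
}}

```text
clock: 24.35
tool_pos: [0.6335, -0.1279, 0.2429]
orientation: [177.0, 34.0, 166.9]
force: [-7.3, 2.4, 2.7]
opening: 0.0259
gripper_force: 30.0
```

Run:
```python
from h import *
ck(9.68,10.88,10)
```

```text
p [ 52.6  25.7 242.9] F [-7.6  1.   2.7] th 3.4007140062841645 r 60.0562427277206 lean 34.10423659538602 q3 [   5.2    2.   -46.8   43.2  -10.6 -147.9] 0.0259346342675404 24.35
9.80 [-2.4, -6.5, 1.2]
9.92 [-1.8, -6.9, 0.8]
10.04 [-1.1, -7.1, 0.4]
10.16 [-0.4, -7.2, -0.1]
10.28 [0.3, -7.2, -0.6]
10.40 [1.1, -7.0, -1.1]
10.52 [1.8, -6.8, -1.5]
10.64 [2.4, -6.5, -2.0]
10.76 [3.1, -6.1, -2.4]
10.88 [3.7, -5.6, -2.8]
```

>>> {"api": "apply_moves", "payload": {
  "targets": [
    {"travel": [-2.4, -6.5, 1.2], "roll": 0, "jaw": 15},
    {"travel": [-1.8, -6.9, 0.8], "roll": 0, "jaw": 15},
    {"travel": [-1.1, -7.1, 0.4], "roll": 0, "jaw": 15},
    {"travel": [-0.4, -7.2, -0.1], "roll": 0, "jaw": 15},
    {"travel": [0.3, -7.2, -0.6], "roll": 0, "jaw": 15},
    {"travel": [1.1, -7, -1.1], "roll": 0, "jaw": 15},
    {"travel": [1.8, -6.8, -1.5], "roll": 0, "jaw": 15},
    {"travel": [2.4, -6.5, -2], "roll": 0, "jaw": 15},
    {"travel": [3.1, -6.1, -2.4], "roll": 0, "jaw": 15},
    {"travel": [3.7, -5.6, -2.8], "roll": 0, "jaw": 15}
  ]
}}

```text
clock: 25.35
tool_pos: [0.6117, -0.1912, 0.2431]
orientation: [177.0, 34.1, 166.9]
force: [10.5, -4.7, -9.3]
opening: 0.026
gripper_force: 30.0
```

Run:
```python
from h import *
ck(10.88,11.6,6)
crop('side',280,360,245,305,9,'pics/s5.png')
```

```text
p [ 43.3 -40.7 243.1] F [11.2 -2.6 -9.3] th 4.57757549492969 r 60.65946430008636 lean 34.17339452038293 q3 [   1.8    1.8  -41.1   22.3  -14.3 -124. ] 0.02599796277550314 25.35
11.00 [5.3, -5.4, -3.8]
11.12 [4.7, -4.3, -3.4]
11.24 [5.1, -3.6, -3.6]
11.36 [5.4, -2.8, -3.8]
11.48 [5.7, -2.0, -3.9]
11.60 [5.9, -1.2, -4.0]
```

View pics/s5.png

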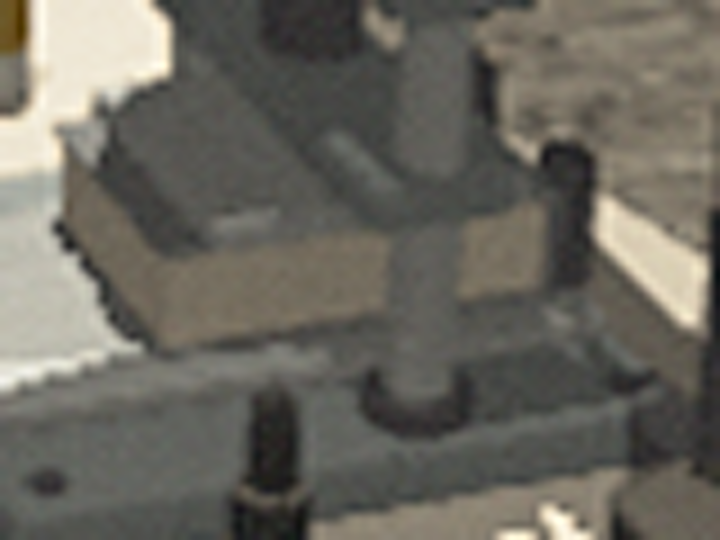

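Now at 10.86 rad, with the plate on or very near the book. The cream/grey silhouette of the plate's far front corner near (105,110) can give its height, so I'll check that numerically.

Run:
```python
from h import *
for f in('s4','s5'):
    g=cv2.imread(f'pics/{f}.png',0)[4::9,4::9]
    print(f); print(g[5:20,8:20])
for z in(66,70,74,78,84):print(z,proj('side',O+P.apply(np.array([(-55,55,z),(-55,-55,z),(-55,-55,z-10)])/1e3)).round(1).tolist())
```

```text
s4
[[231 231 230 231 232 231 232 233 238 245 226 103]
 [229 232 234 238 241 244 241 235 222 210 183  94]
 [232 229 213 200 185 178 177 156 137 117 109  84]
 [234 230 176  96  84  74  71  67  74  77  77  84]
 [235 230 166  59  77  81  82  81  85  82  85  83]
 [233 238 200  68  87  95  86  86  79  87  87  81]
 [236 246 232 127  85  92  80  86  84  86  87  83]
 [227 211 187 134  79  92  90  85  87  86  82  85]
 [133 107  97  91  69  91  97  85  85  87  87  83]
 [ 46  55  59  60  66  70  83  90  88  87  87  85]
 [ 81  80  83  84  84  82  75  81  89  86  91  84]
 [ 90  91  97  96  96  80  64  72  83  91  82  83]
 [ 88  85  90  94  95  93  78  65  78  86  96 113]
 [ 99  84  88  95  85  72  70  64  69  86  93 111]
 [101  98  90  90  87  71  62  59  56  69  80  91]]
s5
[[232 231 230 231 233 232 229 228 231 239 223 102]
 [230 230 232 231 230 229 231 231 234 239 224 104]
 [232 232 230 232 232 233 236 236 240 248 229 100]
 [233 232 234 234 233 229 221 236 223 188 157  84]
 [231 230 223 223 224 215 182 153 134  81  73  85]
 [233 230 192 176 212 184 116  70  71  80  83  82]
 [235 229 154 116 160 122  71  83  84  82  86  81]
 [238 215 127  74  96  77  78  81  85  83  90  88]
 [194 173 142 114  81  89  85  84  88  86  87  86]
 [141 146 156 129  70  86  85  83  84  87  87  88]
 [150 145 156 132  62  84  89  86  89  86  83  83]
 [129 157 142  95  62  62  82  91  89  87  87  86]
 [100 141 136  53  65  64  78  87  88  88  91  84]
 [ 91 103 102  59  62  68  64  66  80  88  86  86]
 [ 99  95  71  63  65  65  62  63  75  84  91  88]]
66 [[288.4, 257.9], [302.4, 274.1], [302.2, 277.3]]
70 [[288.4, 256.7], [302.4, 272.8], [302.3, 276.0]]
74 [[288.5, 255.5], [302.5, 271.5], [302.3, 274.7]]
78 [[288.5, 254.3], [302.5, 270.3], [302.4, 273.5]]
84 [[288.5, 252.5], [302.6, 268.3], [302.5, 271.5]]
```

The plate sank only about 2 px (about 6.5 mm) out of the 11.8 mm of wheel feed, so it already bears on the register. First touch was about 9.7–10.05 rad, so I'll finish at about 11.45.

>>> {"api": "apply_moves", "payload": {
  "targets": [
    {"travel": [5.0, -5.2, -3.6], "roll": 0, "jaw": 15},
    {"travel": [4.7, -4.3, -3.4], "roll": 0, "jaw": 15},
    {"travel": [5.1, -3.6, -3.6], "roll": 0, "jaw": 15},
    {"travel": [5.4, -2.8, -3.8], "roll": 0, "jaw": 15},
    {"travel": [4.8, -1.8, -3.4], "roll": 0, "jaw": 15},
    {"travel": [0, 0, 0], "roll": 0, "jaw": 15}
  ]
}}

```text
clock: 26.0
tool_pos: [0.5764, -0.2035, 0.243]
orientation: [177.1, 34.0, 166.8]
force: [0.7, -7.0, -4.1]
opening: 0.0266
gripper_force: 30.0
```

Run:
```python
from h import *
ck(11.45,11.5,1)
p,R,o=st(); a=np.arctan2(p[1],p[0]+1.7); print('Ftan',P.inv().apply(o['force'])@[np.sin(a),-np.cos(a),0])
f=ctrl.snapshot('side')[245:305,280:360,::-1]; print(cv2.cvtColor(f,cv2.COLOR_BGR2GRAY)[5:17,12:20])
```

```text
p [ 10.9 -59.5 243. ] F [ 2.  -6.8 -4.1] th 5.203514277907871 r 60.86980959057398 lean 34.0914281764502 q3 [   0.8   -1.1  -42.9   19.   -15.2 -120. ] 0.02663246615562653 26.0
11.50 [0.8, 0.7, -0.5]
Ftan -0.5975769018630673
[[232 231 229 229 231 239 223 101]
 [233 232 231 232 232 239 220 101]
 [231 232 235 236 239 249 228 106]
 [232 225 221 237 225 190 156  86]
 [230 223 179 149 135  86  70  78]
 [239 209 109  71  76  79  75  87]
 [185 150  67  76  84  85  83  87]
 [100 106  80  85  83  86  85  85]
 [ 88 104 103  83  91  90  85  85]
 [ 81  96  96  88  77  89  84  86]
 [ 84  87  92  86  87  85  82  87]
 [ 85  70  82  88  89  83  91  84]]
```

The plate edge hasn't moved since 10.86 rad, so it is seated, and the wheel is at about 11.49. Release and withdraw along the tool axis.

>>> {"api": "apply_moves", "payload": {
  "targets": [
    {"travel": [0, 0, 0], "roll": 0, "jaw": 40},
    {"travel": [0, 0, 0], "roll": 0, "jaw": 60},
    {"travel": [0, 0, 0], "roll": 0, "jaw": 60},
    {"travel": [0, 0, 0], "roll": 0, "jaw": 60},
    {"travel": [0, 0, 0], "roll": 0, "jaw": 60},
    {"travel": [0, 0, -10], "roll": 0, "jaw": 60},
    {"travel": [0, 0, -20], "roll": 0, "jaw": 60},
    {"travel": [0, 0, -30], "roll": 0, "jaw": 60},
    {"travel": [0, 0, -30], "roll": 0, "jaw": 60},
    {"travel": [0, 0, -30], "roll": 0, "jaw": 60}
  ]
}}

```text
clock: 27.05
tool_pos: [0.5087, -0.1935, 0.3444]
orientation: [177.0, 34.0, 166.9]
force: [-0.1, -0.9, -0.1]
opening: 0.0602
gripper_force: 0.0
```

Run:
```python
from h import *
p,R,o=st(); print(p,o['force'],o['opening'],o['clock'])
f=ctrl.snapshot('side')[180:320,220:360,::-1]; cv2.imwrite('pics/s6.png',cv2.resize(f,None,fx=4,fy=4,interpolation=cv2.INTER_CUBIC))
```

```text
[-57.4 -62.7 344.4] [-0.1 -0.9 -0.1] 0.060201081364374076 27.05
```

View pics/s6.png

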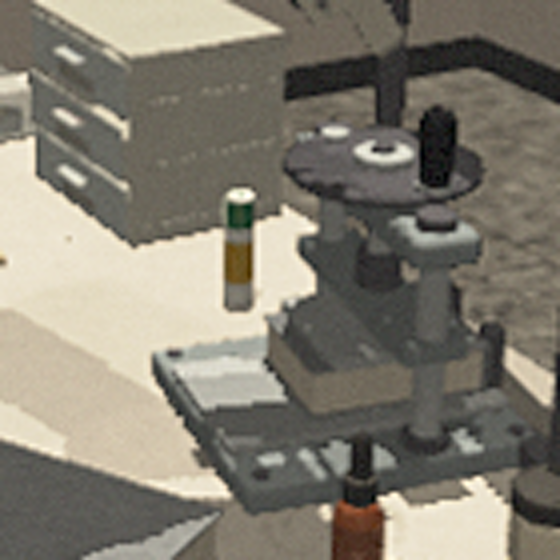

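The register is clamped under the plate at (370,370), the knob is free at (437,145), the wheel stayed put, and the glue stick and bottle are still standing. Handing in.

```bash
python3 -c "
from plant import ctrl
print(ctrl.close_job())"
```

```text
the job is handed in; nothing more can be done
None
```

I handed the job in at about 27 s: the register is against the back stops, clamped at an estimated 27–34 N (wheel at about 11.5 rad) and let go, with the glue stick and dropper bottle seen standing; the hand-in returned no verdict.

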